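# Snap a specimen carrier into the receiver on an inverted microscope's stage

### The job

Take the specimen carrier (aluminium flange, black specimen mount with a red band) from the blue tray, set it flange down and level into the round receiver on the microscope's stage, and press it down until the sprung seat snaps over and stays locked down with the carrier in it; then let go. Press with feeling: enough to get past the snap, never leaning hard on the microscope, never snapping the receiver shut empty, and leave the two loose mounts and the bottle where they are.

Things in the scene. Friction and masses are not known exactly. Their poses are not given: they have to be found in the camera images.
- microscope: Inverted metallurgical microscope, fixed: white foot 210 x 400 mm, black stage 170 x 160 mm on top. Origin on the bench, exactly below the receiver's vertical axis. +y points to the tower (from 120 mm out, 220 mm high) and eyepieces (up to 340 mm out, 340 mm high). The self-locking focus drive left the stage top at an UNMEASURED height of 150 to 180 mm above the bench; it does not move.
- receiver_axis (a point): Fixed point on the receiver's axis, 150 mm above the bench (not at the stage's real height). Receiver: aluminium block 86 x 86 x 21 mm on the stage, so its top is 171 to 201 mm above the bench; open round bore of 57 mm diameter with 1.5 mm lead-in chamfer; the sprung seat, a flat brass disc of 52 mm, lies in it 5 mm below the block's top. The stage may be loaded with 20 N at most.
- seat (a joint): Downward travel of the sprung seat in m: 0 up (start), 0.007 locked down. Over-centre spring: resists with 4 N at first, a peak of about 12 N at 2 mm (carrier's weight included), nothing at 5.5 mm; then it pulls itself down to the stop at 7 mm and stays. Let go before 5.5 mm, it comes back up.
- bolt0 (a joint): One of three brass latch bolts in the bore's wall, moved by the seat: travel in m, 0 drawn back, 0.010 closed, its nose then 3 mm inside the bore, over the carrier's flange (seat locked). Above about 5 mm of seat travel a carrier that is held too high blocks the bolts, and so the seat: follow it all the way down with the carrier.
- carrier: Loose specimen carrier, about 140 g. Flange 55 mm diameter x 5 mm with 1 mm bevel below; aluminium collar 38 mm diameter, 5 to 13 mm above the underside; black mount 30 mm diameter, 13 to 37 mm up, red band near its top. Origin: centre of the underside, z up. Grip the mount: fingertips 15 mm or more above the underside clear the receiver when locked (underside then 12 mm below the block's top).
- tray: Blue open tray, fixed, 130 x 280 mm, 12 mm high, floor and walls 4 mm thick. Origin at the centre of its underside. The carrier and the two mounts stand in it in a row along its y axis, 88 mm apart, in any order.
- mount_a: Loose bare black specimen mount, 30 mm diameter, 18 mm high, in the tray; leave it alone. Origin at the centre of its underside.
- mount_b: Loose bare dull green specimen mount, 30 mm diameter, 21 mm high, in the tray; leave it alone. Origin at the centre of its underside.
- bottle: Clear plastic bottle with a red cap, 54 mm diameter, 130 mm high, standing on the bench beyond the tray; leave it alone. Origin at the centre of its underside.

How it is judged (in metres and radians):
At the end, for the whole second after the job is handed in: the seat is locked down (more than 6 of its 7 mm), the carrier stands in the receiver, within 3 mm of its axis, flange down and level within 0.06 rad, at rest (value of joint seat above 0.006 m and horizontal distance between carrier and microscope below 0.003 m and height (world z) of carrier above 0.14 m and angle between carrier's own z axis and vertical below 0.06 rad and linear speed of carrier below 0.02 m/s); the robot touches nothing.
It fails at once if the carrier or the fingers press on the microscope too hard (contact force between any of carrier, the fingers and microscope above 22 N).
It fails at once if the receiver is snapped shut with no carrier in it (value of joint seat above 0.0055 m and horizontal distance between carrier and microscope above 0.006 m).
It fails at once if a loose mount or the bottle is moved (distance of any of mount_a, mount_b, bottle from where it was at the start of the episode above 0.02 m).
It also fails if it takes over 51 s, if anything falls off the work surface, if the arm or the gripper's body presses on something with over 40 N, if the wrist force passes 120 N, or if a joint passes its speed limit or range.

### The arm

A 6-joint arm with a two-finger parallel gripper is mounted at the origin on the work surface. World frame = base frame: x ahead of the robot, y to its left, z up, the work surface at z = 0. Lengths are in m, angles in degrees, forces in N, time in s.
With the tool pointing down it reaches from about 0.375 to 0.75 m from the base axis. Payload 9 kg.
Tool frame: the origin (TCP) lies at the very end of the fingers, on their centre line; the grasp point (between the pads) lies 19 mm behind it (manip.hold_point_z is the distance from the TCP to the grasp point, in m); z points along the fingers, y is the direction in which the jaws open and shut (so a half turn about z gives the same grasp; the last joint's range is limited). The gripper opens to 85 mm and grips with 20 to 120 N. Pads are 22 mm wide; open, the fingers measure 114 mm over their backs; the gripper's body (76 mm by 85 mm) begins 54 mm behind the grasp point. The pads swing forward as they close: fully open they stand 13 mm farther back than shut.
Start: joints at [57.198, 5.964, 5.575, 89.605, 0, 77.527], TCP at [0.208, 0.563, 0.231] pointing down, gripper open.
Joint ranges: [-171.21, 171.21], [-48.23, 106.86], [-62.78, 66.21], [-105.2, 120.99], [-86.42, 89.51], [-180, 180]. Speed limits (degrees/s): [127.2, 127.2, 147.25, 180, 180, 180].

### API

Orientations are given as [roll, pitch, yaw] about the fixed x, y, z axes, in that order (R = Rz(yaw) Ry(pitch) Rx(roll)).
In Python, from workcell import manip gives the robot as it stands.
- The arm moves only by the tool jog_arm, never from a script. Its argument "increments" is a list of rows, each a list of 2 entries, a list of its own where there are three numbers: the shift along the world's x, y, z in m, then the turn about the world's z in degrees. A call has 1 to 8 rows; each row is the pose to reach, as a shift and turn from the pose measured when the call began; what a row does not reach only later rows make up. A row lasts 1/10 s, in which the tool goes at most 50 mm and 8.59 degrees, less where a joint would pass 70% of its speed; a pose out of reach is approached as far as the arm can. A call with a gripper value outside its range is refused whole. "gripper" is the closure in counts, from 0 (fully open) to 255 (shut), set as the call begins (left out, the last holds). The fingers move at their own pace and stop on an object; "grip_force" is the grip in N (left out, the last holds). Time passes only in rows, so rows that repeat a pose let the fingers close. It gives the time, the measured TCP pose, the force and the opening at its end, in the units of the state.
- manip.get_obs(): the state, without advancing time (a new reading comes with each control period).
- manip.get_image(name): name is "scene" or "top" or "wrist"; returns a dict with "image" (420x560x3 uint8, red, green, blue), "depth" (420x560 float32, m along the optical axis (not along the pixel's ray), 0 where there is no reading), "K" (3x3 intrinsics, pixels), "world_to_cam" (4x4, takes a point from world to camera coordinates). Camera axes: x right, y down, z forward; pixel columns grow to the right and rows downward; lengths in m; the calibration is good to about 2 mm. A picture is of the moment at which its call begins.
- manip.sign_off(): hands the job in, once; it reports no verdict.
Trained networks look in a picture, given as the dict that the camera call returned (one of the last four; its "shot" number tells which), for a name from the list of things; names that differ only in an ending like _2 or _b are one class to them, and where a whole thing is asked for, a point or a joint stands for the part that bears it (a point fixed in the world has none). Each returns a list of dicts, best first, with "confidence" (0 to 1); they miss things now and then, are a little off and sometimes report something else, mostly with a low value. They report only what shows in the picture. A call takes as long as a camera call.
- manip.masks_of(thing, picture): "mask" (420x560 bool, what is visible of it) and "bbox" ([left, top, width, height] in pixels, round what is visible of it).
- manip.tip_of(thing, picture): "pixel" ([column, row] in pixels: a listed point, or the origin of a listed thing).
The state is a dict: "clock": time; "joints": joint angles; "dq": joint speeds; "joint_efforts": joint torques, N m; "tcp_pos": TCP position; "eef_rot": TCP orientation; "wrist_force": force on the tool from outside, world axes, zero at the start; "moment": the same for the moment, N m; "grip_width": finger opening in m.
Only numpy, scipy, OpenCV 4.12 (cv2) and the standard library are available. Lean on these libraries where they do the work, as an engineer would, in place of code of your own. Each camera call takes 0.05 s, during which the arm holds its last target.

## Working session

There is one attempt and no reset: what is moved stays moved. The work goes in short steps, Python scripts to look and compute and a tool call to move; the robot and the scene stay as the last step left them, time stands still between calls to the robot, and variables do not carry over. Pictures are saved under pics/ and viewed, and the job is handed in when it is done.

Besides the shell and the picture viewer there is one more tool, called after "Request:" by a JSON object that holds its "fn" and its "kwargs", one argument or row to a line. jog_arm: Moves the arm, as the interface text tells. Its arguments: {"type":"object","properties":{"increments":{"type":"array","items":{"type":"array"}},"gripper":{"type":"number"},"grip_force":{"type":"number"}},"required":["increments"]}

```bash
mkdir -p pics; ls; cat > h.py <<'E'
from workcell import manip
import numpy as np, cv2
def shot(n,f):
    p=manip.get_image(n); cv2.imwrite('pics/'+f,cv2.cvtColor(p['image'],cv2.COLOR_RGB2BGR)); return p
def world(p,u,v,d=None):
    K=p['K']; d=p['depth'][v,u] if d is None else d
    u=np.asarray(u,float);v=np.asarray(v,float)
    c=np.stack([(u-K[0,2])/K[0,0]*d,(v-K[1,2])/K[1,1]*d,d,np.ones_like(d)],0)
    return (np.linalg.inv(p['world_to_cam'])@c.reshape(4,-1))[:3].T
E
python3 - <<'E'
from h import *
for n in ['scene','top','wrist']:
    p=shot(n,n+'1.png')
    print(n,p['K'].diagonal(),np.linalg.inv(p['world_to_cam'])[:3,3].round(3))
    for t in ['carrier','microscope','mount_a','mount_b','tray','seat','bottle']:
        for m in manip.masks_of(t,p)[:3]:
            v,u=np.nonzero(m['mask']&(p['depth']>0))
            w=world(p,u,v) if len(u) else np.zeros((1,3))
            print(t,round(m['confidence'],2),m['bbox'],np.median(w,0).round(3),w.min(0).round(3),w.max(0).round(3))
    for t in ['receiver_axis','carrier']:
        print(t,[(x['pixel'],round(x['confidence'],2)) for x in manip.tip_of(t,p)[:2]])
print(manip.get_obs())
E
```

```text
pics
scene [484.00291846 484.00291846   1.        ] [ 0.896 -0.362  0.944]
carrier 0.98 [198.8, 256.5, 27.5, 23.1] [ 0.523 -0.192  0.016] [ 0.49  -0.215  0.001] [ 0.544 -0.161  0.045]
microscope 0.84 [262.2, 1.8, 241.9, 235.3] [0.57  0.27  0.159] [ 0.336  0.015 -0.092] [0.692 0.946 0.33 ]
mount_a 0.7 [133.1, 314.7, 19.8, 18.8] [ 0.524 -0.36   0.021] [ 0.508 -0.375  0.003] [ 0.537 -0.345  0.028]
mount_a 0.5 [324.3, 117.3, 28.8, 24.3] [0.525 0.155 0.175] [0.497 0.124 0.158] [0.555 0.187 0.184]
mount_a 0.48 [162.5, 280.9, 15.4, 16.9] [ 0.508 -0.278  0.023] [ 0.492 -0.292  0.   ] [ 0.519 -0.263  0.028]
mount_b 0.7 [133.1, 314.7, 19.8, 18.8] [ 0.524 -0.36   0.021] [ 0.508 -0.375  0.003] [ 0.537 -0.345  0.028]
mount_b 0.5 [324.3, 117.3, 28.8, 24.3] [0.525 0.155 0.175] [0.497 0.124 0.158] [0.555 0.187 0.184]
mount_b 0.48 [162.5, 280.9, 15.4, 16.9] [ 0.508 -0.278  0.023] [ 0.492 -0.292  0.   ] [ 0.519 -0.263  0.028]
tray 0.55 [99.5, 228.6, 144.9, 137.4] [ 0.508 -0.296  0.004] [ 0.433 -0.419 -0.006] [ 0.577 -0.131  0.044]
tray 0.37 [163.6, 281.4, 10.8, 17.3] [ 0.507 -0.277  0.024] [ 0.479 -0.
[... 1980 characters left out ...]
3 0.254 0.05 ]
receiver_axis []
carrier []
{'clock': 1.5, 'joints': array([ 5.71975985e+01,  5.96488600e+00,  5.57275111e+00,  8.96065130e+01,
       -1.44819205e-04,  7.75297732e+01]), 'dq': array([ 0.15474371, -0.04884235,  0.14313411, -0.02631659, -0.02606797,
        0.05316742]), 'joint_efforts': array([ 3.14949766e-04, -5.56744552e+01,  5.03770566e+01,  6.38667843e-04,
       -3.16074256e-04, -5.13170085e-05]), 'tcp_pos': array([0.20844077, 0.56263321, 0.23130618]), 'eef_rot': array([1.79998711e+02, 4.33356129e-04, 1.59667825e+02]), 'wrist_force': array([ 0.31938399, -0.35468349, -0.21298104]), 'moment': array([ 0.00281141,  0.03858368, -0.00718245]), 'grip_width': 0.08543429799466917}
```

View pics/scene1.png

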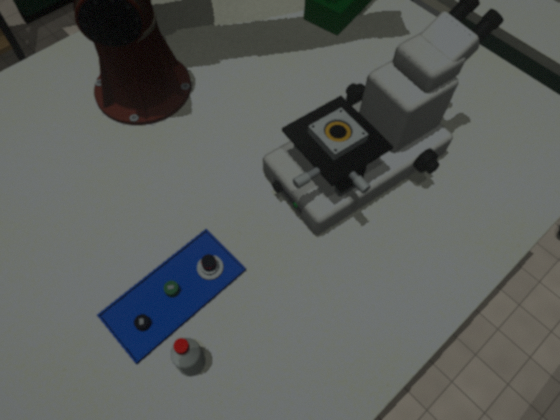

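View pics/top1.png

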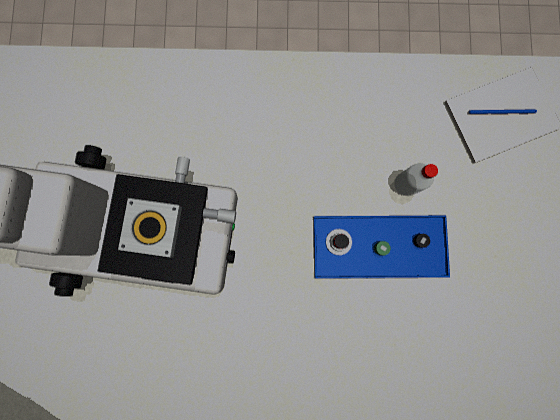

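Request:
{"fn": "jog_arm", "kwargs": {
  "increments": [
    [[0.0,-0.03,0.035],-8],
    [[0.02,-0.07,0.06],-16],
    [[0.04,-0.11,0.08],-24],
    [[0.06,-0.155,0.08],-32],
    [[0.08,-0.2,0.08],-40],
    [[0.1,-0.245,0.08],-48],
    [[0.12,-0.29,0.08],-56],
    [[0.145,-0.335,0.08],-64]
  ],
  "gripper": 0
}}

```text
clock: 2.3
tcp_pos: [0.3529, 0.2272, 0.3117]
eef_rot: [179.9, -0.0, 95.4]
wrist_force: [1.2, 0.7, -0.2]
grip_width: 0.0853
```

Request:
{"fn": "jog_arm", "kwargs": {
  "increments": [
    [[0.03,-0.035,0.0],-2],
    [[0.065,-0.065,0.0],-4],
    [[0.105,-0.095,-0.005],-5.4],
    [[0.14,-0.12,-0.01],-5.4],
    [[0.171,-0.142,-0.01],-5.4],
    [[0.171,-0.142,-0.01],-5.4],
    [[0.171,-0.142,-0.01],-5.4]
  ]
}}

```text
clock: 3.0
tcp_pos: [0.524, 0.0848, 0.3012]
eef_rot: [-180.0, -0.0, 89.9]
wrist_force: [0.2, 0.8, -0.2]
grip_width: 0.0856
```

```bash
python3 - <<'E'
from h import *
p=shot('wrist','w2.png'); np.savez('w2.npz',**p)
o=manip.get_obs(); print(o['clock'],o['tcp_pos'],o['eef_rot'])
print(p['world_to_cam'].round(3))
for t in ['seat','receiver_axis']:
    for m in manip.masks_of('seat',p)[:2]:
        v,u=np.nonzero(m['mask']&(p['depth']>0)); w=world(p,u,v)
        print(m['confidence'],m['bbox'],np.median(w,0).round(4),w.mean(0),w.min(0).round(3),w.max(0).round(3))
    break
print(manip.tip_of('receiver_axis',p)[:1])
E
```

```text
3.05 [0.52356634 0.08538999 0.3017397 ] [ 1.79957402e+02 -2.48490031e-02  8.99669598e+01]
[[ 1.    -0.002 -0.    -0.525]
 [-0.002 -0.96   0.282  0.028]
 [-0.001 -0.282 -0.96   0.472]
 [ 0.     0.     0.     1.   ]]
0.87 [248.6, 83.3, 66.4, 62.7] [0.5257 0.159  0.1774] [0.52607489 0.15901687 0.17730195] [0.501 0.133 0.16 ] [0.554 0.184 0.18 ]
[{'pixel': [282.1, 114.6], 'confidence': 0.72}]
```

View pics/w2.png

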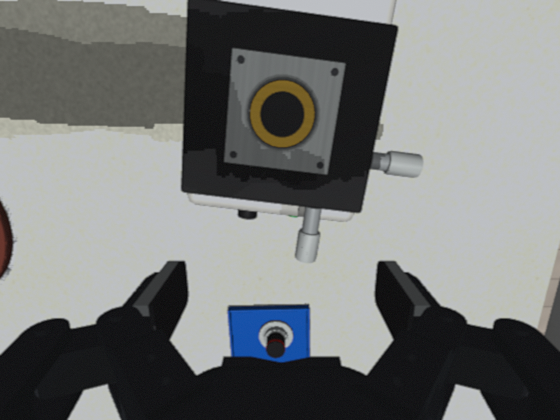

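```bash
cat >> h.py <<'E'
def rayz(p,uv,z):
    K=p['K']; T=np.linalg.inv(p['world_to_cam']); d=T[:3,:3]@np.linalg.inv(K)@np.array([uv[0],uv[1],1.]); o=T[:3,3]
    return o+d*(z-o[2])/d[2]
E
python3 - <<'E'
from h import *
p=np.load('w2.npz')
im=p['image'];hsv=cv2.cvtColor(im,cv2.COLOR_RGB2HSV)
m=((hsv[...,0]>12)&(hsv[...,0]<32)&(hsv[...,1]>120)&(hsv[...,2]>60)).astype(np.uint8)
m[:70]=0;m[160:]=0;m[:,:230]=0;m[:,330:]=0
v,u=np.nonzero(m);w=world(p,u,v);print('seat z',np.median(w[:,2]),len(u))
c,_=cv2.findContours(m,cv2.RETR_CCOMP,cv2.CHAIN_APPROX_NONE)
for k in c:
    if len(k)>40:
        e=cv2.fitEllipse(k);print(e,rayz(p,e[0],np.median(w[:,2])).round(4))
# block top
W=world(p,*np.meshgrid(np.arange(560),np.arange(420))).reshape(420,560,3)if 0 else None
u,v=np.meshgrid(np.arange(225,345),np.arange(50,175));u=u.ravel();v=v.ravel();w=world(p,u,v)
g=w[(w[:,2]>.15)]
h,b=np.histogram(g[:,2],bins=np.arange(.15,.19,.001));print(list(zip(b.round(3),h)))
t=g[(g[:,2]>.1785)];print(t[:,2].mean(),t.min(0),t.max(0));
r=cv2.minAreaRect(t[:,:2].astype(np.float32)*1000);print(r)
E
```

```text
seat z 0.17711678388934102 1912
((281.8753356933594, 113.176025390625), (64.13381958007812, 66.62681579589844), 1.343332052230835) [0.5255 0.1596 0.1771]
((281.8411560058594, 113.81866455078125), (44.24341583251953, 46.10552215576172), 178.60101318359375) [0.5255 0.1591 0.1771]
[(np.float64(0.15), np.int64(0)), (np.float64(0.151), np.int64(0)), (np.float64(0.152), np.int64(0)), (np.float64(0.153), np.int64(0)), (np.float64(0.154), np.int64(0)), (np.float64(0.155), np.int64(0)), (np.float64(0.156), np.int64(0)), (np.float64(0.157), np.int64(0)), (np.float64(0.158), np.int64(3)), (np.float64(0.159), np.int64(143)), (np.float64(0.16), np.int64(1019)), (np.float64(0.161), np.int64(1409)), (np.float64(0.162), np.int64(374)), (np.float64(0.163), np.int64(44)), (np.float64(0.164), np.int64(19)), (np.float64(0.165), np.int64(30)), (np.float64(0.166), np.int64(25)), (np.float64(0.167), np.int64(26)), (np.float64(0.168), np.int64(30)), (np.float64(0.169), np.int64(26)), (np.float64(0.17), np.int64(34)), (np.float64(0.171), np.int64(27)), (np.float64(0.172), np.int64(30)), (np.float64(0.173), np.int64(26)), (np.float64(0.174), np.int64(31)), (np.float64(0.175), np.int64(160)), (np.float64(0.176), np.int64(946)), (np.float64(0.177), np.int64(1663)), (np.float64(0.178), np.int64(653)), (np.float64(0.179), np.int64(105)), (np.float64(0.18), np.int64(490)), (np.float64(0.181), np.int64(2888)), (np.float64(0.182), np.int64(3754)), (np.float64(0.183), np.int64(943)), (np.float64(0.184), np.int64(46)), (np.float64(0.185), np.int64(2)), (np.float64(0.186), np.int64(0)), (np.float64(0.187), np.int64(0)), (np.float64(0.188), np.int64(0)), (np.float64(0.189), np.int64(0))]
0.18371139291738275 [0.47850799 0.11070771 0.17850009] [0.57320557 0.20547112 0.44488934]
((525.8446044921875, 158.76158142089844), (86.36686706542969, 86.38789367675781), 82.96144104003906)
```

Request:
{"fn": "jog_arm", "kwargs": {
  "increments": [
    [[0.0,-0.05,0.0],0],
    [[0.0,-0.1,0.0],0],
    [[0.0,-0.15,0.0],0],
    [[0.0,-0.2,-0.01],0],
    [[-0.005,-0.25,-0.03],0],
    [[-0.01,-0.295,-0.05],0],
    [[-0.01,-0.335,-0.07],0],
    [[-0.01,-0.345,-0.08],0]
  ]
}}

```text
clock: 3.95
tcp_pos: [0.5122, -0.2616, 0.2203]
eef_rot: [180.0, -0.0, 89.9]
wrist_force: [0.0, -0.4, -0.5]
grip_width: 0.0852
```

```bash
python3 - <<'E'
from h import *
p=shot('wrist','w3.png'); np.savez('w3.npz',**p)
o=manip.get_obs(); print(o['clock'],o['tcp_pos'],o['eef_rot'])
for t in ['carrier','mount_a']:
  for m in manip.masks_of(t,p)[:2]:
    v,u=np.nonzero(m['mask']&(p['depth']>0)); w=world(p,u,v)
    print(t,m['confidence'],m['bbox'],w.min(0).round(3),w.max(0).round(3))
    for lo,hi in [(.001,.0065),(.0065,.0115),(.014,.0195),(.036,.046)]:
        g=w[(w[:,2]>lo)&(w[:,2]<hi)]
        if len(g)>5: 
            c,r=cv2.minEnclosingCircle(g[:,:2].astype(np.float32)*1000);print(lo,len(g),np.median(g,0).round(4),g.mean(0).round(4),c,r)
print(manip.tip_of('carrier',p)[:1])
E
```

```text
4.0 [ 0.5120279  -0.26083577  0.21933808] [-1.79976965e+02 -9.51652970e-02  8.98934871e+01]
carrier 0.88 [258.9, 88.2, 49.2, 52.6] [ 0.489 -0.213  0.008] [ 0.543 -0.158  0.044]
0.0065 1020 [ 0.5153 -0.1853  0.01  ] [ 0.5156 -0.1855  0.01  ] (515.7267456054688, -185.74188232421875) 27.39338493347168
0.014 273 [ 0.5132 -0.1864  0.018 ] [ 0.5149 -0.1858  0.018 ] (515.7691040039062, -185.74281311035156) 18.86434555053711
0.036 777 [ 0.516  -0.1855  0.042 ] [ 0.5156 -0.1855  0.0419] (515.7305908203125, -185.6619873046875) 15.144347190856934
mount_a 0.97 [258.3, 181.7, 26.2, 26.3] [ 0.49  -0.288  0.004] [ 0.517 -0.259  0.028]
0.0065 17 [ 0.5027 -0.2604  0.0083] [ 0.5025 -0.2612  0.0089] (501.5094909667969, -265.7969055175781) 11.909676551818848
0.014 22 [ 0.5047 -0.2608  0.0173] [ 0.5052 -0.2617  0.0169] (504.06414794921875, -268.29833984375) 13.411385536193848
mount_a 0.67 [274.5, 247.7, 27.6, 27.7] [ 0.507 -0.382  0.003] [ 0.538 -0.342  0.026]
0.001 34 [ 0.5165 -0.3451  0.005 ] [ 0.5197 -0.352   0.005 ] (520.3341064453125, -361.9952697753906) 20.817920684814453
0.0065 35 [ 0.5213 -0.3457  0.0086] [ 0.5208 -0.3463  0.0088] (520.7803955078125, -353.4399108886719) 14.169946670532227
0.014 45 [ 0.5188 -0.3448  0.0168] [ 0.5194 -0.3458  0.0167] (520.6091918945312, -353.1019592285156) 13.841312408447266
[{'pixel': [285.3, 115.1], 'confidence': 0.97}]
```

View pics/w3.png

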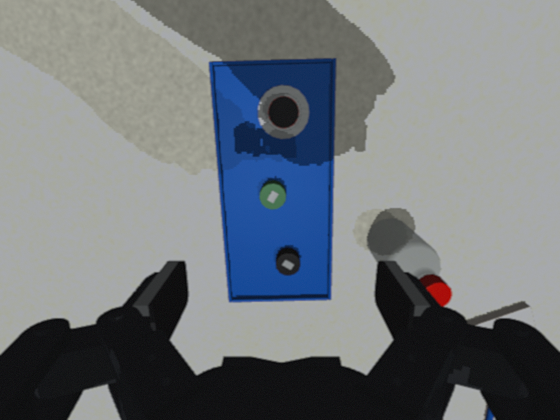

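Request:
{"fn": "jog_arm", "kwargs": {
  "increments": [
    [[0.001,0.037,-0.02],0],
    [[0.0025,0.074,-0.04],0],
    [[0.0025,0.074,-0.08],0],
    [[0.0025,0.074,-0.12],0],
    [[0.0025,0.074,-0.155],0],
    [[0.0025,0.074,-0.185],0],
    [[0.0025,0.074,-0.2013],0],
    [[0.0025,0.074,-0.2013],0]
  ]
}}

```text
clock: 4.95
tcp_pos: [0.5155, -0.1812, 0.021]
eef_rot: [180.0, -0.1, 90.2]
wrist_force: [0.5, 0.7, 0.5]
grip_width: 0.0857
```

Request:
{"fn": "jog_arm", "kwargs": {
  "increments": [
    [[0,0,0],0],
    [[0,0,0],0],
    [[0,0,0],0],
    [[0,0,0],0],
    [[0,0,0],0],
    [[0,0,0],0],
    [[0,0,0],0],
    [[0,0,0],0]
  ],
  "gripper": 255,
  "grip_force": 40
}}

```text
clock: 5.75
tcp_pos: [0.5162, -0.1816, 0.0223]
eef_rot: [179.9, -0.1, 90.2]
wrist_force: [-0.0, 1.5, 6.3]
grip_width: 0.0284
```

```bash
python3 - <<'E'
from h import *
p=shot('wrist','w4.png'); np.savez('w4.npz',**p)
o=manip.get_obs(); print(o)
E
```

```text
{'clock': 5.8, 'joints': array([-33.15180936,   0.84803815, -21.69733509,  67.37256726,
         0.12437559,  56.61657119]), 'dq': array([-0.03606502,  0.00805863, -0.01601924,  0.03194484,  0.02273158,
       -0.0455579 ]), 'joint_efforts': array([-7.25895725e-01, -4.59528995e+01,  4.57883263e+01, -7.61208404e-01,
       -2.01880764e-01,  1.52884552e-02]), 'tcp_pos': array([ 0.5161826 , -0.18157713,  0.02232468]), 'eef_rot': array([ 1.79863043e+02, -5.87019718e-02,  9.02317787e+01]), 'wrist_force': array([-0.43518512,  2.43737703,  6.91827979]), 'moment': array([0.32994486, 0.26777608, 0.0158219 ]), 'grip_width': 0.028864741677552073}
```

View pics/w4.png

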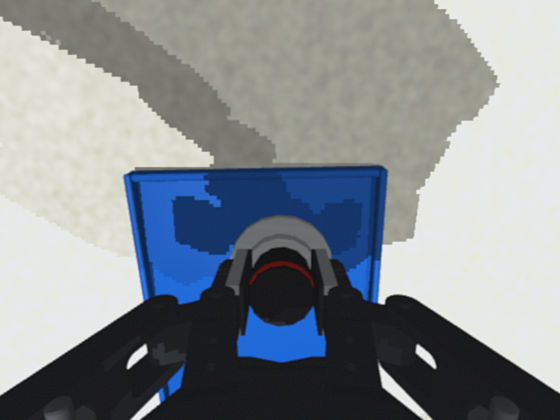

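Request:
{"fn": "jog_arm", "kwargs": {
  "increments": [
    [[0,0,0.02],0],
    [[0,0,0.05],0],
    [[0,0,0.09],0],
    [[0,0,0.13],0],
    [[0,0,0.17],0],
    [[0,0,0.21],0],
    [[0,0,0.22],0],
    [[0,0,0.22],0]
  ]
}}

```text
clock: 6.6
tcp_pos: [0.5169, -0.1821, 0.2441]
eef_rot: [179.7, 0.0, 90.2]
wrist_force: [-0.0, -1.0, -2.5]
grip_width: 0.0286
```

```bash
python3 - <<'E'
from h import *
p=shot('wrist','w5.png'); np.savez('w5.npz',**p)
o=manip.get_obs(); print(o['clock'],o['tcp_pos'],o['eef_rot'],o['wrist_force'],o['moment'],o['grip_width'])
for t in ['carrier']:
  for m in manip.masks_of(t,p)[:1]:
    np.save('m5.npy',m['mask'])
    v,u=np.nonzero(m['mask']&(p['depth']>0)); w=world(p,u,v)
    print(t,m['confidence'],m['bbox'],w.min(0).round(3),w.max(0).round(3))
    h,b=np.histogram(w[:,2],bins=np.arange(.2,.3,.002));print([(x.round(3),int(y)) for x,y in zip(b,h) if y])
E
```

```text
6.65 [ 0.51627731 -0.18169731  0.2419626 ] [ 1.79854944e+02 -5.33201422e-02  9.02230520e+01] [-0.73997616  0.40924113 -3.22628515] [0.06123558 0.01476784 0.01036683] 0.028445207053063824
carrier 0.89 [232.2, 221.0, 97.0, 106.8] [ 0.491 -0.201  0.228] [ 0.544 -0.159  0.266]
[(np.float64(0.226), 1), (np.float64(0.228), 36), (np.float64(0.23), 1167), (np.float64(0.232), 506), (np.float64(0.234), 76), (np.float64(0.236), 78), (np.float64(0.238), 457), (np.float64(0.24), 215), (np.float64(0.242), 88), (np.float64(0.244), 85), (np.float64(0.246), 93), (np.float64(0.248), 95), (np.float64(0.25), 97), (np.float64(0.252), 95), (np.float64(0.254), 107), (np.float64(0.256), 58), (np.float64(0.258), 117), (np.float64(0.26), 178), (np.float64(0.262), 2197), (np.float64(0.264), 798)]
```

View pics/w5.png

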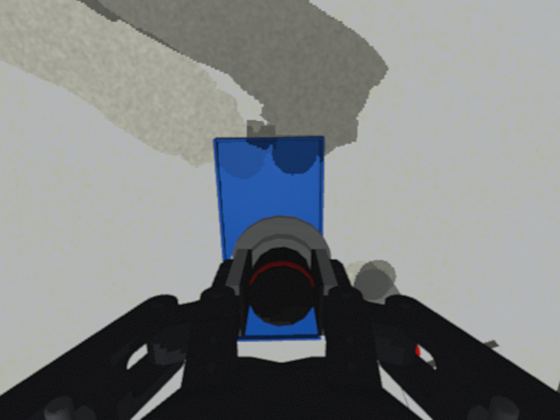

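```bash
cat >> h.py <<'E'
from scipy.optimize import least_squares
def plane(g):
    for _ in range(3):
        c=g.mean(0);n=np.linalg.svd(g-c,full_matrices=False)[2][2];n*=np.sign(n[2]);r=(g-c)@n;g=g[abs(r)<2.5*r.std()+1e-5]
    return c,n,len(g)
def held(p,mask):
    v,u=np.nonzero(mask&(p['depth']>0)); w=world(p,u,v)
    zt=np.percentile(w[:,2],98)
    top=w[w[:,2]>zt-.004]; fl=w[(w[:,2]<zt-.0295)&(w[:,2]>zt-.036)]
    out={}
    for k,g,R in(('top',top,15),('flange',fl,27.5)):
        c,n,N=plane(g)
        xy=g[:,:2].astype(np.float32)*1000
        hull=cv2.convexHull(xy)[:,0]
        out[k]=dict(z=np.median(g[:,2]).round(4),tilt=np.degrees(n[:2]).round(2),N=N,circ=cv2.minEnclosingCircle(xy))
    # flange outer rim: farthest +y pts per angular bin
    h=fl[:,:2]*1000; c0=np.array(out['flange']['circ'][0]); a=np.arctan2(*(h-c0).T[::-1]); rim=[]
    for b in np.arange(-np.pi,np.pi,.1):
        s=h[(a>=b)&(a<b+.1)]
        if len(s)>8:
            d=np.linalg.norm(s-c0,axis=1)
            if d.max()>23: rim.append(s[d.argmax()])
    rim=np.array(rim)
    f=least_squares(lambda q:np.linalg.norm(rim-q,axis=1)-27.4,c0,loss='soft_l1')
    out['rim']=(f.x.round(2),np.abs(f.fun).mean().round(2),len(rim))
    return out
E
python3 - <<'E'
from h import *
for k,v in held(np.load('w5.npz'),np.load('m5.npy')).items(): print(k,v)
E
```

```text
top {'z': np.float64(0.2636), 'tilt': array([-0.28,  0.41]), 'N': 2955, 'circ': ((517.8870849609375, -186.05288696289062), 15.273533821105957)}
flange {'z': np.float64(0.2317), 'tilt': array([-0.16,  0.94]), 'N': 1645, 'circ': ((517.69677734375, -180.1810302734375), 26.252399444580078)}
rim (array([ 518.05, -186.77]), np.float64(0.29), 15)
```

Request:
{"fn": "jog_arm", "kwargs": {
  "increments": [
    [[0.001,0.04,0.0],0],
    [[0.002,0.085,0.0],0],
    [[0.003,0.135,0.0],0],
    [[0.004,0.185,0.0],0],
    [[0.005,0.235,0.0],0],
    [[0.006,0.285,0.0],0],
    [[0.007,0.325,0.0],0],
    [[0.0078,0.345,0.0],0]
  ]
}}

```text
clock: 7.5
tcp_pos: [0.522, 0.1668, 0.2381]
eef_rot: [-179.8, -0.1, 90.4]
wrist_force: [-0.3, -1.6, -1.5]
grip_width: 0.0281
```

Request:
{"fn": "jog_arm", "kwargs": {
  "increments": [
    [[0,0,0],0],
    [[0,0,0],0],
    [[0,0,0],0]
  ]
}}

```text
clock: 7.8
tcp_pos: [0.5216, 0.1659, 0.2369]
eef_rot: [-179.7, -0.1, 90.3]
wrist_force: [-0.4, -0.0, -2.1]
grip_width: 0.0286
```

```bash
cat > look.py <<'E'
from h import *
import sys
n=sys.argv[1]
p=shot('wrist',n+'.png'); np.savez(n+'.npz',**p)
o=manip.get_obs(); print(o['clock'],o['tcp_pos'],o['eef_rot'],o['wrist_force'],o['moment'],o['grip_width'])
m=manip.masks_of('carrier',p)[0]; np.save(n+'m.npy',m['mask']); print(m['confidence'],m['bbox'])
for k,v in held(p,m['mask']).items(): print(k,v)
E
python3 look.py w6
```

```text
7.85 [0.52184025 0.1656865  0.23731402] [-1.79767349e+02 -1.25733033e-01  9.03048014e+01] [-0.22043456  0.05878855 -1.83089742] [ 0.06636772 -0.03014135 -0.01887638] 0.02873718889591078
0.78 [232.7, 218.8, 97.2, 110.8]
top {'z': np.float64(0.2564), 'tilt': array([0.41, 0.06]), 'N': 2994, 'circ': ((522.2852172851562, 161.95828247070312), 15.49167251586914)}
flange {'z': np.float64(0.2245), 'tilt': array([0.45, 0.44]), 'N': 1660, 'circ': ((522.46826171875, 168.33245849609375), 25.997604370117188)}
rim (array([522.47, 161.12]), np.float64(0.15), 12)
```

View pics/w6.png

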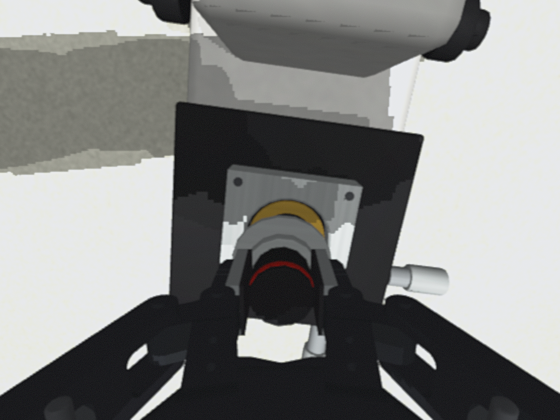

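```bash
cat >> h.py <<'E'
def block(p,box,zt=.1825,full=True):
    u,v=np.meshgrid(np.arange(box[0],box[1]),np.arange(box[2],box[3]));u=u.ravel();v=v.ravel();w=world(p,u,v)
    g=w[abs(w[:,2]-zt)<.0035]; print('blockz',np.median(g[:,2]).round(4),len(g))
    a=np.radians(-7.04); R=np.array([[np.cos(a),np.sin(a)],[-np.sin(a),np.cos(a)]])
    q=(g[:,:2]*1000)@R.T
    # trimmed edges: per-strip maxima median
    def edge(ax,s,lo,hi):
        o=1-ax; e=[]
        for b in np.arange(lo,hi,2):
            t=q[(q[:,o]>=b)&(q[:,o]<b+2)]
            if len(t)>3: e.append((t[:,ax]*s).max()*s)
        return np.median(e)
    c=q.mean(0)
    top=edge(1,1,q[:,0].min()+6,q[:,0].max()-6)
    l=edge(0,-1,top-25,top-3); r=edge(0,1,top-25,top-3)
    ctr=np.array([(l+r)/2,top-43.1]); print('w',r-l,'ctr',(R.T@ctr).round(2))
E
python3 - <<'E'
from h import *
p=np.load('w2.npz');block(p,(215,355,40,180))
p=np.load('w6.npz');block(p,(205,380,155,240))
p=np.load('w6.npz')
im=p['image'];hsv=cv2.cvtColor(im,cv2.COLOR_RGB2HSV)
m=((hsv[...,0]>12)&(hsv[...,0]<32)&(hsv[...,1]>120)&(hsv[...,2]>60));m[:190]=0;m[260:]=0;m[:,:240]=0;m[:,340:]=0
v,u=np.nonzero(m);v0=v.min()
pts=np.array([(x,v[u==x].min()-.5) for x in np.unique(u)])
W=np.array([rayz(p,q,.1765)[:2] for q in pts])*1000
for R in (25.5,26,27):
    f=least_squares(lambda q:np.linalg.norm(W-q,axis=1)-R,[525,159],loss='soft_l1');print(R,f.x,abs(f.fun).mean(),len(W))
E
```

```text
blockz 0.1821 8240
w 85.61292906946699 ctr [525.83 158.37]
blockz 0.1821 5587
w 85.74914450828413 ctr [525.9  158.66]
25.5 [525.50539281 159.97143905] 0.22116494815442295 73
26 [525.48729944 159.38990912] 0.1634334737029397 73
27 [525.44087774 158.23034144] 0.18186776798972204 73
```

Request:
{"fn": "jog_arm", "kwargs": {
  "increments": [
    [[0.0034,-0.0027,-0.01],0],
    [[0.0034,-0.0027,-0.02],0],
    [[0.0034,-0.0027,-0.026],0],
    [[0.0034,-0.0027,-0.026],0],
    [[0.0034,-0.0027,-0.026],0]
  ]
}}

```text
clock: 8.4
tcp_pos: [0.5252, 0.1629, 0.2115]
eef_rot: [-179.8, -0.1, 90.3]
wrist_force: [0.5, 0.1, -1.8]
grip_width: 0.0283
```

```bash
python3 look.py w7; python3 -c "
from h import *
block(np.load('w7.npz'),(190,390,130,240))"
```

```text
8.45 [0.52540838 0.1630126  0.2118395 ] [-1.79809104e+02 -1.32205778e-01  9.02987404e+01] [-0.30255561 -0.05011173 -1.04185592] [ 0.05374613 -0.01489099 -0.05235748] 0.029037355224788425
0.7 [232.8, 218.7, 99.6, 109.6]
top {'z': np.float64(0.231), 'tilt': array([0.35, 0.16]), 'N': 2950, 'circ': ((526.08349609375, 159.23997497558594), 15.392017364501953)}
flange {'z': np.float64(0.1991), 'tilt': array([0.48, 0.1 ]), 'N': 1684, 'circ': ((526.239990234375, 164.36952209472656), 26.64321517944336)}
rim (array([526.15, 158.43]), np.float64(0.16), 18)
blockz 0.1821 6642
w 85.93195241695702 ctr [525.72 158.71]
```

View pics/w7.png

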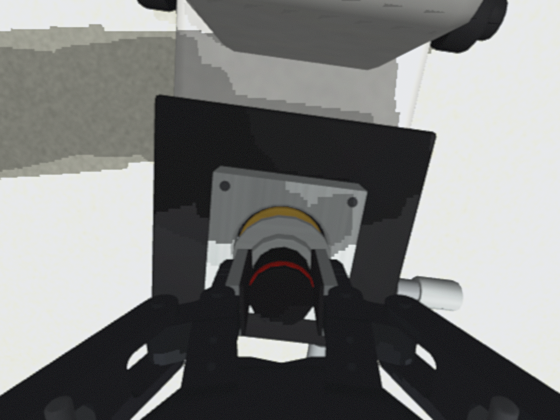

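Request:
{"fn": "jog_arm", "kwargs": {
  "increments": [
    [[-0.0003,0,-0.004],0],
    [[-0.0003,0,-0.008],0],
    [[-0.0003,0,-0.011],0],
    [[-0.0003,0,-0.0135],0],
    [[-0.0003,0,-0.0145],0],
    [[-0.0003,0,-0.0145],0]
  ]
}}

```text
clock: 9.1
tcp_pos: [0.5251, 0.163, 0.1974]
eef_rot: [-179.8, -0.1, 90.3]
wrist_force: [-0.6, -0.3, -1.4]
grip_width: 0.0284
```

```bash
python3 look.py w8
```

```text
9.15 [0.52521212 0.16303624 0.19754853] [-1.79829211e+02 -1.32132218e-01  9.03022649e+01] [-0.20286084 -0.02195006 -2.02138825] [-0.00317706 -0.02216666  0.00061301] 0.02822821068525373
0.78 [235.4, 219.5, 95.2, 107.2]
top {'z': np.float64(0.2168), 'tilt': array([0.2 , 0.32]), 'N': 3000, 'circ': ((525.9368286132812, 159.1857147216797), 15.394676208496094)}
flange {'z': np.float64(0.185), 'tilt': array([0.23, 0.33]), 'N': 1652, 'circ': ((525.795654296875, 164.0570068359375), 26.32534408569336)}
rim (array([526.07, 158.55]), np.float64(0.21), 17)
```

View pics/w8.png

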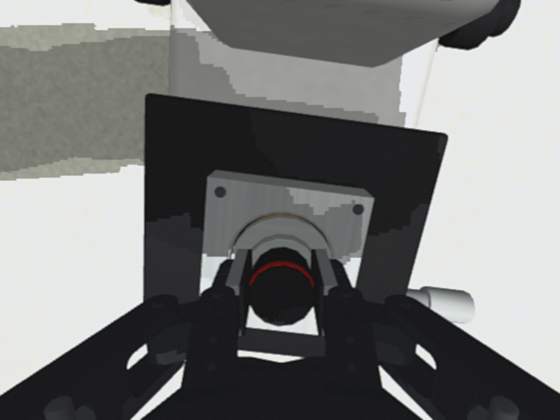

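Request:
{"fn": "jog_arm", "kwargs": {
  "increments": [
    [[0,0,-0.001],0],
    [[0,0,-0.002],0],
    [[0,0,-0.003],0],
    [[0,0,-0.003],0]
  ]
}}

```text
clock: 9.6
tcp_pos: [0.5253, 0.163, 0.1946]
eef_rot: [-179.8, -0.1, 90.3]
wrist_force: [-0.1, 0.3, -2.5]
grip_width: 0.0284
```

Request:
{"fn": "jog_arm", "kwargs": {
  "increments": [
    [[0,0,-0.001],0],
    [[0,0,-0.001],0]
  ]
}}

```text
clock: 9.8
tcp_pos: [0.5254, 0.163, 0.1941]
eef_rot: [-179.9, -0.1, 90.3]
wrist_force: [-1.5, -0.3, 3.6]
grip_width: 0.0288
```

Request:
{"fn": "jog_arm", "kwargs": {
  "increments": [
    [[0,0,-0.001],0],
    [[0,0,-0.0015],0]
  ]
}}

```text
clock: 10.0
tcp_pos: [0.5255, 0.1631, 0.1932]
eef_rot: [-179.9, -0.1, 90.3]
wrist_force: [-2.1, -0.3, 6.5]
grip_width: 0.0289
```

Request:
{"fn": "jog_arm", "kwargs": {
  "increments": [
    [[0,0,-0.001],0],
    [[0,0,-0.002],0]
  ]
}}

```text
clock: 10.2
tcp_pos: [0.5256, 0.1631, 0.1921]
eef_rot: [-180.0, -0.1, 90.3]
wrist_force: [-2.7, -1.4, 8.5]
grip_width: 0.0284
```

Request:
{"fn": "jog_arm", "kwargs": {
  "increments": [
    [[0,0,-0.0015],0],
    [[0,0,-0.0025],0]
  ]
}}

```text
clock: 10.4
tcp_pos: [0.5257, 0.163, 0.1905]
eef_rot: [180.0, -0.1, 90.3]
wrist_force: [-2.2, -0.5, 5.2]
grip_width: 0.0286
```

Request:
{"fn": "jog_arm", "kwargs": {
  "increments": [
    [[0,0,-0.001],0],
    [[0,0,-0.002],0],
    [[0,0,-0.003],0]
  ]
}}

```text
clock: 10.7
tcp_pos: [0.5257, 0.1631, 0.1874]
eef_rot: [180.0, -0.1, 90.3]
wrist_force: [-3.1, -0.3, 8.0]
grip_width: 0.0285
```

Request:
{"fn": "jog_arm", "kwargs": {
  "increments": [
    [[0,0,-0.0005],0],
    [[0,0,-0.0008],0]
  ]
}}

```text
clock: 10.9
tcp_pos: [0.5258, 0.1631, 0.1874]
eef_rot: [180.0, -0.1, 90.3]
wrist_force: [-4.1, -0.5, 9.3]
grip_width: 0.0285
```

```bash
python3 look.py w9;  python3 -c "
from h import *
block(np.load('w9.npz'),(190,390,130,240))"
```

```text
10.95 [0.52574951 0.16307685 0.18735895] [ 1.79952579e+02 -1.22677219e-01  9.03090275e+01] [-3.91821277  0.29042496  9.11492644] [-0.12904991  0.92824474 -0.03092698] 0.028509185100079753
0.86 [235.5, 224.8, 95.4, 102.7]
top {'z': np.float64(0.2069), 'tilt': array([0.07, 0.24]), 'N': 3019, 'circ': ((526.436279296875, 158.90892028808594), 15.57678508758545)}
flange {'z': np.float64(0.175), 'tilt': array([ 0.19, -0.32]), 'N': 1420, 'circ': ((526.239013671875, 157.8656005859375), 28.020736694335938)}
rim (array([526.33, 157.83]), np.float64(0.5), 26)
blockz 0.1821 7526
w 86.04263397267931 ctr [525.79 158.74]
```

View pics/w9.png

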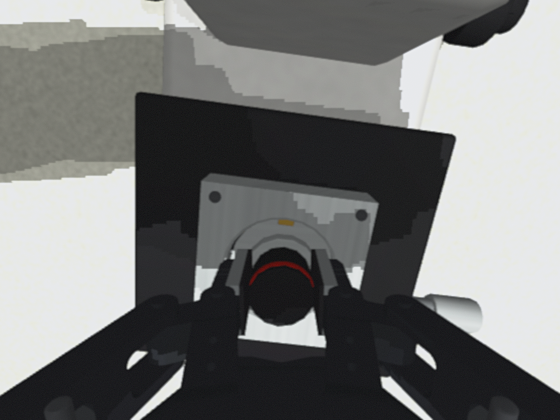

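Request:
{"fn": "jog_arm", "kwargs": {
  "increments": [
    [[0,0,0],0],
    [[0,0,0],0]
  ]
}}

```text
clock: 11.2
tcp_pos: [0.5257, 0.1631, 0.1874]
eef_rot: [180.0, -0.1, 90.3]
wrist_force: [-1.8, -0.7, 4.1]
grip_width: 0.0285
```

Request:
{"fn": "jog_arm", "kwargs": {
  "increments": [
    [[0,0,0],0],
    [[0,0,0],0],
    [[0,0,0],0],
    [[0,0,0],0],
    [[0,0,0],0],
    [[0,0,0],0]
  ],
  "gripper": 0
}}

```text
clock: 11.8
tcp_pos: [0.5257, 0.1631, 0.1874]
eef_rot: [180.0, -0.1, 90.3]
wrist_force: [0.6, -0.0, 0.5]
grip_width: 0.0853
```

Request:
{"fn": "jog_arm", "kwargs": {
  "increments": [
    [[0,0,0.01],0],
    [[0,0,0.03],0],
    [[0,0,0.06],0],
    [[0,0,0.1],0],
    [[0,-0.03,0.13],0],
    [[0,-0.07,0.13],0],
    [[0,-0.08,0.13],0],
    [[0,-0.08,0.13],0]
  ]
}}

```text
clock: 12.6
tcp_pos: [0.5259, 0.0819, 0.318]
eef_rot: [179.9, -0.1, 90.2]
wrist_force: [-0.2, -0.2, -0.5]
grip_width: 0.0853
```

```bash
python3 look.py w10;  python3 - <<'E'
from h import *
block(np.load('w10.npz'),(190,390,40,240))
for n in ['top','scene']:
    p=shot(n,n+'10.png')
    for t in ['carrier','mount_a','bottle']:
        for m in manip.masks_of(t,p)[:2]:
            v,u=np.nonzero(m['mask']&(p['depth']>0)); w=world(p,u,v)
            print(n,t,m['confidence'],m['bbox'],np.median(w,0).round(3))
E
```

```text
12.65 [0.5257491  0.08289688 0.31766278] [ 1.79942101e+02 -1.42032026e-01  9.02288401e+01] [-0.25331238 -0.13535766 -0.43588597] [0.04206977 0.05188583 0.00528327] 0.08551503501214656
0.78 [248.9, 81.6, 62.8, 62.2]
top {'z': np.float64(0.2071), 'tilt': array([ 0.12, -0.23]), 'N': 1184, 'circ': ((527.0542602539062, 158.76177978515625), 15.122607231140137)}
flange {'z': np.float64(0.1751), 'tilt': array([ 0.29, -0.12]), 'N': 1520, 'circ': ((526.9087524414062, 158.80221557617188), 27.340932846069336)}
rim (array([526.76, 158.79]), np.float64(0.68), 63)
blockz 0.1822 7747
w 85.58013436288803 ctr [525.92 158.42]
top mount_a 0.73 [377.5, 244.6, 15.3, 11.4] [ 0.501 -0.274  0.025]
top mount_a 0.71 [413.1, 233.3, 14.7, 14.1] [ 0.518 -0.356  0.021]
top bottle 0.68 [394.3, 164.0, 42.6, 32.5] [ 0.633 -0.323  0.086]
scene carrier 0.61 [326.0, 119.5, 25.5, 20.8] [0.532 0.149 0.186]
scene mount_a 0.6 [131.8, 315.3, 19.5, 18.1] [ 0.525 -0.361  0.021]
scene mount_a 0.47 [162.2, 282.0, 14.1, 17.2] [ 0.508 -0.277  0.024]
scene bottle 0.98 [171.8, 334.7, 36.1, 41.2] [ 0.654 -0.337  0.087]
```

View pics/w10.png

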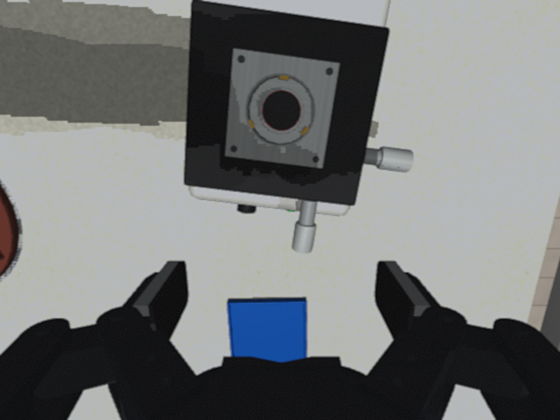

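The wrist picture shows the carrier seated at (282,110). The three brass bolts are out over its flange at (284,77), (251,125) and (305,130), and the gripper is clear, so I am handing it in.

```bash
python3 -c "
from workcell import manip
print(manip.sign_off())"
```

```text
the job is handed in; nothing more can be done
None
```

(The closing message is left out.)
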